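# Dismantle the wafer-bonding press stack

### The job

The wax holding the wafer has set, so take the press stack on the black finned cooling block apart from the top down, one thing at a time, keeping each thing level and never dropping it: stand each brass weight upright in the dark grey round block whose well is made for its size, lay the white press plate flat in the steel tray for cleaning, and seat the steel mounting plate, wafer up, flat on the round seat between the four pins of the aluminium measuring nest. Leave the loupe and the brown vial where they are, and let go of everything.

Things in the scene. Friction and masses are not known exactly. Their poses are not given: they have to be found in the camera images.
- weight_small: small brass weight, top of the stack: body 28 mm diameter and 20 mm high, above it a neck and a knob 18 mm in diameter, 36 mm high in all, 0.11 kg. Origin: centre of its underside, z up; round about z. It stands on the flat top of the large weight.
- weight_large: large brass weight, a plain cylinder 40 mm in diameter, 28 mm high, 0.28 kg, standing on the press plate. Origin: centre of its underside, z up; round about z.
- press_plate: white plastic press plate, a disc 52 mm in diameter and 12 mm thick, 0.055 kg, lying on the wafer. Origin: centre of its underside, z up; round about z.
- mount_plate: steel mounting plate, bottom of the stack: disc 62 mm wide, 12 mm thick, 0.26 kg; a dark wafer 38 mm in diameter is waxed to its top (1.5 mm proud, part of it). Origin: centre of its underside, z up; round about z. It lies on a fixed round black cooling block (24 mm high, top 52 mm in diameter, foot 84 mm wide and 5 mm high), overhanging it by 5 mm: fingers may reach past its underside.
- block_wide: dark grey round plastic block, 76 mm in diameter and 24 mm high, with the wide round well: 48 mm in diameter, 10 mm deep, 3 mm chamfer at the mouth, open upward. Fixed. Origin: centre of its underside, z up; the well is central, its floor 14 mm and its mouth 24 mm above the origin. Place of the large weight.
- block_narrow: dark grey round plastic block, 76 mm in diameter and 24 mm high, with the narrow round well: 36 mm in diameter, 10 mm deep, 3 mm chamfer at the mouth, open upward. Fixed. Origin: centre of its underside, z up; the well is central, its floor 14 mm and its mouth 24 mm above the origin. Place of the small weight (the large one does not enter it).
- steel_tray: shallow open steel tray 183 mm (its x) by 133 mm (its y), walls 2 mm thick and 20 mm high, floor 2 mm thick. Fixed. Origin: centre of its underside, z up. Place of the press plate, anywhere flat on the floor.
- nest: fixed aluminium measuring nest: base 96 x 96 x 6 mm; round central seat, 48 mm wide, top 14 mm above the origin; four 8 mm steel pins with rounded noses, tops at 24 mm, 39 mm from the centre, 35 degrees either side of its +x and -x axes. The mounting plate fits between them with 4 mm to spare all round; the wide gaps for fingers are at its +y and -y. Origin: centre of its underside, z up.
- loupe: black eye loupe, 41 mm in diameter and 38 mm high, standing loose near the table's front edge. A bystander. Origin: centre of its underside, z up.
- vial: small brown sample vial with black cap, 21 mm in diameter and 52 mm high, standing loose near the table's front edge. A bystander. Origin: centre of its underside, z up.
Not all that is in view belongs to the job. What is shaped like the press_plate but purple or red is not meant. What is shaped like the mount_plate but pink is not meant.

How it is judged:
At the end, for the whole second after the job is handed in: Small weight upright on the narrow well's floor, large weight on the wide well's (centred within 8 mm), press plate flat on the tray floor, mounting plate level, wafer up, on the nest's seat between the pins (within 8 mm); all at rest, no finger on them (horizontal distance between weight_small and block_narrow below 0.008 m and z of weight_small in the frame of block_narrow between 0.011 and 0.0165 m and angle between each of weight_small, weight_large, press_plate's own z axis and vertical below 0.1 rad and horizontal distance between weight_large and block_wide below 0.008 m and z of weight_large in the frame of block_wide between 0.011 and 0.0165 m and x of press_plate in the frame of steel_tray between -0.067 and 0.067 m and y of press_plate in the frame of steel_tray between -0.042 and 0.042 m and z of press_plate in the frame of steel_tray below 0.006 m and horizontal distance between mount_plate and nest below 0.008 m and z of mount_plate in the frame of nest between 0.011 and 0.0165 m and angle between mount_plate's own z axis and vertical below 0.08 rad and linear speed of each of weight_small, weight_large, press_plate, mount_plate below 0.02 m/s and contact force between the fingers and weight_small below 0.1 N and contact force between the fingers and weight_large below 0.1 N and contact force between the fingers and press_plate below 0.1 N and contact force between the fingers and mount_plate below 0.1 N); the robot touches nothing.
It fails at once if the loupe or the vial is pushed aside by more than 20 mm or knocked over (distance of any of loupe, vial from where it was at the start of the episode above 0.02 m or angle between any of loupe, vial's own z axis and vertical above 0.5 rad).
It fails at once if a part of the stack is tipped by more than 23 degrees (angle between any of weight_small, weight_large, press_plate, mount_plate's own z axis and vertical above 0.4 rad).
It fails at once if a part of the stack is dropped (over 0.6 m/s with no finger on it: a fall of about 20 mm) ((linear speed of weight_small above 0.6 m/s and contact force between the fingers and weight_small below 0.05 N) or (linear speed of weight_large above 0.6 m/s and contact force between the fingers and weight_large below 0.05 N) or (linear speed of press_plate above 0.6 m/s and contact force between the fingers and press_plate below 0.05 N) or (linear speed of mount_plate above 0.6 m/s and contact force between the fingers and mount_plate below 0.05 N)).
It fails at once if a part of the stack is carried off (over 30 mm) with the next one still on it ((distance of weight_large from where it was at the start of the episode above 0.03 m and contact force between weight_small and weight_large above 0.05 N) or (distance of press_plate from where it was at the start of the episode above 0.03 m and contact force between weight_large and press_plate above 0.05 N) or (distance of mount_plate from where it was at the start of the episode above 0.03 m and contact force between press_plate and mount_plate above 0.05 N)).
It also fails if it takes over 106 s, if anything falls off the work surface, if the arm or the gripper's body presses on something with over 40 N, if the wrist force passes 120 N, or if a joint passes its speed limit or range.

### The arm

A 6-joint arm with a two-finger parallel gripper is mounted at the origin on a cart in front of the work surface, level with it; the furniture and walls round the work are solid. World frame = base frame: x ahead of the robot, y to its left, z up, the work surface at z = 0. Lengths are in m, angles in rad, forces in N, time in s.
With the tool pointing down it reaches from about 0.325 to 0.775 m from the base axis. Payload 5.5 kg.
Tool frame: the origin (TCP) lies on the mounting face of the last link; the fingertips stand 173 mm ahead of it and the grasp point (between the pads) lies 155 mm ahead of it (env.grasp_offset is the distance from the TCP to the grasp point, in m); z points along the fingers, y is the direction in which the jaws open and shut (so a half turn about z gives the same grasp; the last joint's range is limited). The gripper opens to 85 mm and grips with 20 to 120 N. Pads are 22 mm wide; open, the fingers measure 114 mm over their backs; the gripper's body (76 mm by 85 mm) begins 54 mm behind the grasp point. The pads swing forward as they close: fully open they stand 13 mm farther back than shut.
Start: joints at [-1.356, 0.091, 1.231, -0, 1.82, -0.057], TCP at [0.161, -0.578, 0.405] pointing down, gripper open.
Joint ranges: [-2.87, 2.87], [-0.86, 2.18], [0.17, 2.46], [-1.51, 4.65], [0.06, 2.69], [-2.65, 2.65]. Speed limits (rad/s): [2.57, 2.57, 3.01, 3.14, 3.14, 3.14].

### API

Orientations are given as a unit quaternion [x, y, z, w].
In Python, from station import read_state, eyes, env gives the robot as it stands. The module is installed in compiled form; this text tells all that it offers.
- The arm moves only by the tool servo_tool, never from a script. Its arguments are lists of equal length, an entry for each row: "xyz": the shift along the tool's x, y, z in mm, a list of three; "roll": the turn about the tool's z in degrees. A call has 1 to 20 rows; each row shifts and turns the commanded pose from where the row before left it, along the tool's axes as they then stand; what a row does not reach is not made up. A row lasts 1/10 s, in which the tool goes at most 50 mm and 8.59 degrees, less where a joint would pass 70% of its speed; a pose out of reach is approached as far as the arm can. A call with a gripper value outside its range is refused whole. "grip" is the finger opening in mm, from 0 to 85.4, set as the call begins (left out, the last holds). The fingers move at their own pace and stop on an object; the grip force is fixed at half the most. Time passes only in rows, so rows that do not move let the fingers close. It gives the time, the measured TCP pose, the force and the opening at its end, in the units of the state.
- read_state(): the state, without advancing time (a new reading comes with each control period).
- eyes.grab_frame(name): name is "scene" or "top" or "wrist"; returns the picture (480x640x3 uint8, red, green, blue); there is no depth.
- eyes.camera_model(name): a dict with "vfov" (degrees; the focal length in pixels is half the picture's height over the tangent of half this angle, whatever the lens; pixels are square), "cx", "cy" (the principal point, pixels), "k1" (the pictures are not rectified: a ray, as slopes to the right and down, at radius r is drawn at 1 + k1 r^2 times it, then the intrinsics apply), "R" (3x3) and "t" (3): a world point X has camera coordinates R X + t; the wrist camera has in their place "hand_eye" (4x4, takes a point from camera to tool coordinates, whose origin is the TCP and whose axes are the flange's). Camera axes: x right, y down, z forward; pixel columns grow to the right and rows downward; lengths in m; the calibration is good to about 2 mm. A picture is of the moment at which its call begins: read the wrist's pose just before it. camera_model takes no time and is no camera call.
- env.hand_in(): hands the job in, once; it reports no verdict.
The state is a dict: "t": time; "qpos": joint angles; "joint_velocities": joint speeds; "tau": joint torques, N m; "eef_pos": TCP position; "orientation": TCP orientation; "force": force on the tool from outside, world axes, zero at the start; "torque": the same for the moment, N m; "grip_width": finger opening in m.
Only numpy, scipy, OpenCV 4.12 (cv2) and the standard library are available. Lean on these libraries where they do the work, as an engineer would, in place of code of your own. Each camera call takes 0.05 s, during which the arm holds its last target.

## Working session

There is one attempt and no reset: what is moved stays moved. The work goes in short steps, Python scripts to look and compute and a tool call to move; the robot and the scene stay as the last step left them, time stands still between calls to the robot, and variables do not carry over. Pictures are saved under pics/ and viewed, and the job is handed in when it is done.

Besides the shell and the picture viewer there is one more tool, called as name(argument=value, ...), one argument or row to a line, values as JSON. servo_tool: Moves the arm, as the interface text tells. Its arguments: {"type":"object","properties":{"xyz":{"type":"array","items":{"type":"array","items":{"type":"number"}}},"roll":{"type":"array","items":{"type":"number"}},"grip":{"type":"number"}},"required":["xyz","roll"]}

```bash
mkdir -p pics; cat > h.py <<'E'
import numpy as np,cv2
from scipy.spatial.transform import Rotation as Rn
from station import read_state, eyes, env
def save(n,img): cv2.imwrite('pics/'+n+'.png',cv2.cvtColor(img,cv2.COLOR_RGB2BGR))
def cam(name,st=None):
    m=eyes.camera_model(name)
    if 'R' in m: R=np.array(m['R']);t=np.array(m['t'])
    else:
        H=np.array(m['hand_eye']);T=np.eye(4);T[:3,:3]=Rn.from_quat(st['orientation']).as_matrix();T[:3,3]=st['eef_pos']
        W=np.linalg.inv(T@H);R=W[:3,:3];t=W[:3,3]
    f=240/np.tan(np.radians(m['vfov'])/2)
    return dict(R=R,t=t,f=f,cx=m['cx'],cy=m['cy'],k1=m['k1'])
def ray(c,u,v):
    d=np.array([(u-c['cx'])/c['f'],(v-c['cy'])/c['f']]);s=d.copy()
    for _ in range(30): s=d/(1+c['k1']*(s@s))
    o=-c['R'].T@c['t'];return o,c['R'].T@np.array([s[0],s[1],1])
def onz(c,u,v,z):
    o,d=ray(c,u,v);return o+d*(z-o[2])/d[2]
def proj(c,X):
    p=c['R']@np.array(X)+c['t'];s=p[:2]/p[2];s=s*(1+c['k1']*(s@s));return s*c['f']+[c['cx'],c['cy']]
E
python3 - <<'E'
from h import *
st=read_state();print(st['t'],st['eef_pos'],st['orientation'],st['force'],st['grip_width'],env.grasp_offset)
for n in['scene','top','wrist']:
    save(n+'0',eyes.grab_frame(n));m=eyes.camera_model(n);print(n,m)
E
```

```text
0.0 [ 0.16109648 -0.5780246   0.40352315] [ 9.90776354e-01  1.35503533e-01 -8.05308889e-05 -1.00142552e-03] [ 0.3560586   0.29152998 -0.58463274] 0.08546747989752909 0.1547
scene {'vfov': 53.571834963539104, 'cx': 320.85631716086385, 'cy': 237.28230992835543, 'k1': -0.07322937163313284, 'R': array([[ 0.71459651, -0.69918684,  0.02212661],
       [-0.37873806, -0.41329142, -0.82809884],
       [ 0.58814055,  0.58337635, -0.56014528]]), 't': array([-0.35339113,  0.24889776,  0.72229517])}
top {'vfov': 46.02835758891377, 'cx': 316.8289057091072, 'cy': 241.6972392539819, 'k1': -0.1551638115575647, 'R': array([[ 1.09617623e-03, -9.99988639e-01, -4.63895941e-03],
       [-9.93646739e-01, -5.67137823e-04, -1.12542600e-01],
       [ 1.12538691e-01,  4.73285342e-03, -9.93636072e-01]]), 't': array([0.03474705, 0.51339118, 1.21047789])}
wrist {'vfov': 60.82299387926874, 'cx': 319.3849498285153, 'cy': 236.7643613884997, 'k1': -0.07202381791432634, 'hand_eye': array([[ 3.30436739e-04, -9.62598213e-01, -2.70932779e-01,
         6.81241582e-02],
       [ 9.99999251e-01, -1.17451495e-06,  1.22379831e-03,
         4.79372701e-04],
       [-1.17834428e-03, -2.70932980e-01,  9.62597492e-01,
         3.18099494e-02],
       [ 0.00000000e+00,  0.00000000e+00,  0.00000000e+00,
         1.00000000e+00]])}
```

View pics/top0.png

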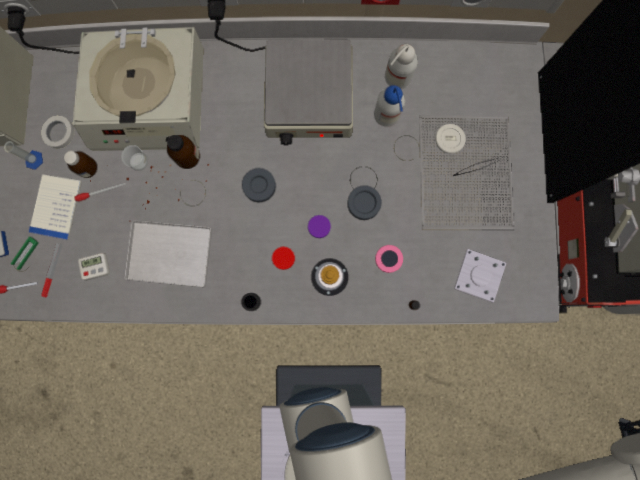

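View pics/scene0.png

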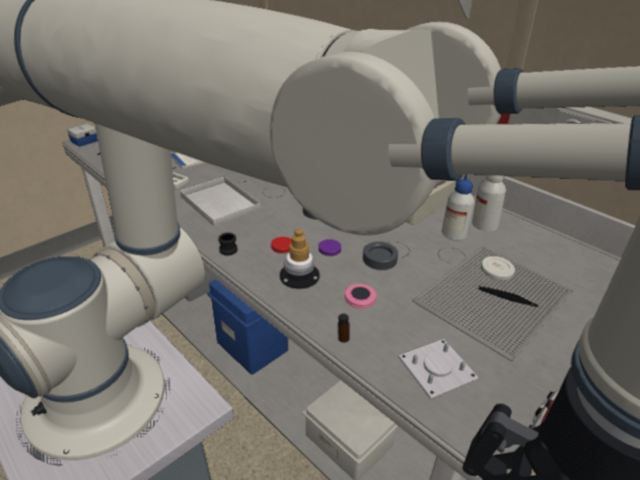

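View pics/wrist0.png

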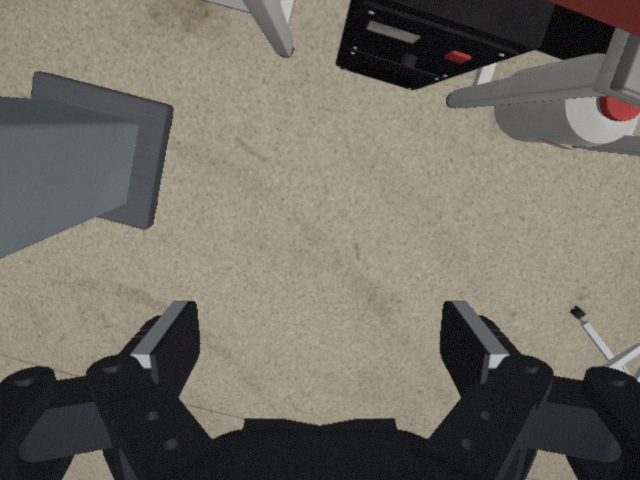

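The top view shows the stack at (329,275), the tray at (168,254), the nest at (482,275), and the blocks at (259,185) and (364,203). The loupe is at (250,301) and the vial at (414,305). Look-alikes are the red disc (283,258), the purple disc (319,226), the pink mount plate (389,258) and the white lid (451,138). I'll check them in close crops.

```bash
python3 - <<'E'
from h import *
im=cv2.cvtColor(cv2.imread('pics/top0.png'),cv2.COLOR_BGR2RGB)
a=cv2.resize(im[160:320,230:430],None,fx=4,fy=4,interpolation=cv2.INTER_CUBIC)
save('cropA',a[:600])
b=np.hstack([cv2.resize(im[215:295,115:220],None,fx=3.5,fy=3.5,interpolation=cv2.INTER_CUBIC),cv2.resize(im[235:315,430:535],None,fx=3.5,fy=3.5,interpolation=cv2.INTER_CUBIC)])
save('cropB',b)
c=cam('top')
for n,u,v,z in[('stack',329,275,.1),('blkA',259,185,.024),('blkB',364,203,.024),('tray',168,254,.01),('nest',482,275,.01),('loupe',250,301,.038),('vial',414,305,.05)]:
    print(n,onz(c,u,v,z).round(3))
E
```

```text
stack [0.436 0.01  0.1  ]
blkA [0.641 0.165 0.024]
blkB [ 0.601 -0.07   0.024]
tray [0.487 0.37  0.01 ]
nest [ 0.441 -0.335  0.01 ]
loupe [0.383 0.179 0.038]
vial [ 0.375 -0.173  0.05 ]
```

View pics/cropA.png

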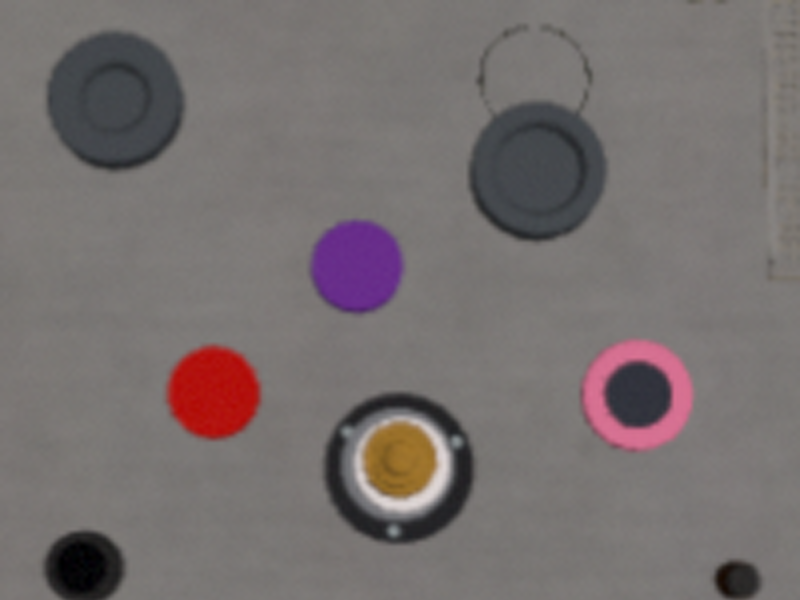

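View pics/cropB.png

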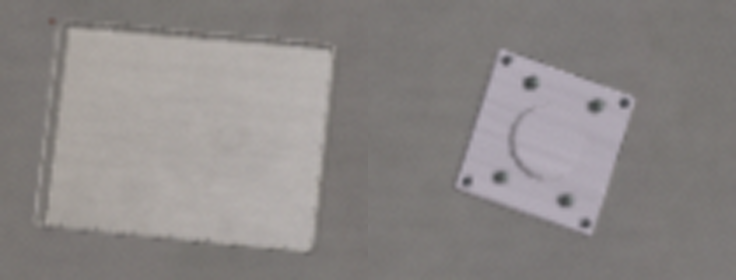

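The right-hand block (364,203) has the wide well and the left-hand one (259,185) the narrow well. The stack is brass on white on the black block at (329,275). The nest's x axis is about 18° clockwise from world x. I'll turn the tool to yaw 0 and survey the nest and blocks with the wrist camera on the way in.

servo_tool(
  xyz=[
    [0, 0, 0],
    [0, 0, 0],
    [35, -30.5, 9],
    [35, -30.5, 9],
    [35, -30.5, 9],
    [35, -30.5, 9],
    [35, -30.5, 9],
    [35, -30.5, 9],
    [35, -30.5, 9],
    [35, -30.5, 9],
    [0, 0, 0],
    [0, 0, 0],
  ],
  roll=[7.8, 7.8, 0, 0, 0, 0, 0, 0, 0, 0, 0, 0],
)

```text
t: 1.35
eef_pos: [0.4417, -0.3334, 0.332]
orientation: [1.0, 0.001, -0.001, -0.0]
force: [-0.5, -0.1, 0.5]
grip_width: 0.0853
```

```bash
python3 - <<'E'
from h import *
st=read_state();im=eyes.grab_frame('wrist');save('w_nest',im);np.save('st_nest.npy',np.r_[st['eef_pos'],st['orientation']])
print(st['t'],st['eef_pos'],Rn.from_quat(st['orientation']).as_matrix().round(3),st['qpos'],st['force'])
E
```

```text
1.35 [ 0.44173042 -0.33335563  0.33199475] [[ 1.     0.002 -0.001]
 [ 0.002 -1.     0.001]
 [-0.001 -0.001 -1.   ]] [-7.07807003e-01 -3.60762573e-02  1.48849626e+00 -4.85480594e-04
  1.69058666e+00  8.60904204e-01] [-0.48535038 -0.116213    0.47092902]
```

View pics/w_nest.png

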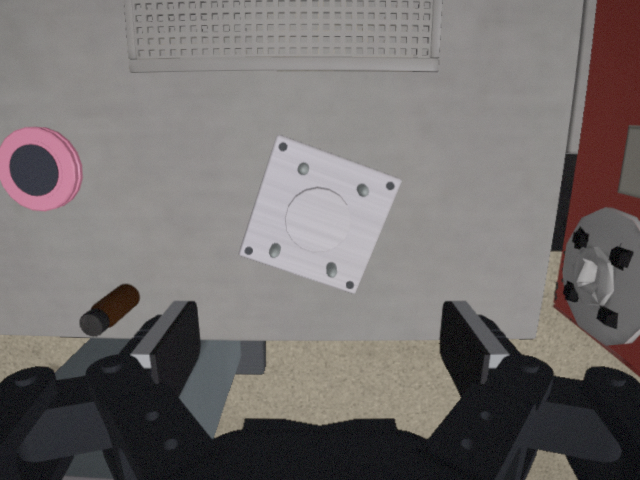

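The nest is at about (320,215) and its pin tops at (303,168), (363,189), (331,269) and (274,250). Next I'll measure it and move on to the wide block.

servo_tool(
  xyz=[
    [23, -37.5, 0],
    [23, -37.5, 0],
    [23, -37.5, 0],
    [23, -37.5, 0],
    [23, -37.5, 0],
    [23, -37.5, 0],
    [23, -37.5, 0],
    [0, 0, 0],
    [0, 0, 0],
  ],
  roll=[0, 0, 0, 0, 0, 0, 0, 0, 0],
)

```text
t: 2.3
eef_pos: [0.6023, -0.0726, 0.3327]
orientation: [1.0, -0.0, -0.0, 0.0]
force: [-0.1, 1.0, -0.4]
grip_width: 0.0856
```

```bash
python3 - <<'E'
from h import *
st=read_state();im=eyes.grab_frame('wrist');save('w_wide',im);np.save('st_wide.npy',np.r_[st['eef_pos'],st['orientation']])
print(st['t'],st['eef_pos'])
p=np.load('st_nest.npy');s=dict(eef_pos=p[:3],orientation=p[3:]);c=cam('wrist',s)
im=cv2.cvtColor(cv2.imread('pics/w_nest.png'),cv2.COLOR_BGR2RGB)
b=im[120:310,225:415].astype(int)
m=(b.min(2)>175).astype(np.uint8)
m=cv2.morphologyEx(m,cv2.MORPH_CLOSE,np.ones((15,15)))
cs,_=cv2.findContours(m,cv2.RETR_EXTERNAL,cv2.CHAIN_APPROX_NONE);k=max(cs,key=cv2.contourArea)
q=cv2.boxPoints(cv2.minAreaRect(k))+[225,120];print(q)
Q=np.array([onz(c,*x,.006) for x in q]);print(Q.round(4),Q.mean(0),[np.linalg.norm(Q[i]-Q[i-1]) for i in range(4)])
P=np.array([onz(c,*x,.024) for x in [(304,167),(364,188),(331.5,267.5),(275,248)]]);print(P.round(4),P.mean(0))
print(np.linalg.norm(P-P.mean(0),axis=1))
d=(P[0]+P[1]-P[2]-P[3]);print(np.degrees(np.arctan2(d[1],d[0])))
E
```

```text
2.3 [ 0.60230522 -0.07258056  0.33272998]
[[237.23626328 252.9894104 ]
 [277.94744492 136.28400421]
 [400.70684814 179.10705566]
 [359.9956665  295.81246948]]
[[ 0.4139 -0.2719  0.006 ]
 [ 0.5001 -0.3049  0.006 ]
 [ 0.4702 -0.3928  0.006 ]
 [ 0.379  -0.366   0.006 ]] [ 0.44081498 -0.33390388  0.006     ] [np.float64(0.10036035840948325), np.float64(0.0922666218117478), np.float64(0.09281536143100463), np.float64(0.0950833670874953)]
[[ 0.4805 -0.3237  0.024 ]
 [ 0.4665 -0.3644  0.024 ]
 [ 0.409  -0.3429  0.024 ]
 [ 0.4236 -0.3028  0.024 ]] [ 0.44491485 -0.33344134  0.024     ]
[0.03693318 0.03772683 0.03709268 0.03736039]
-20.376936168359244
```

View pics/w_wide.png

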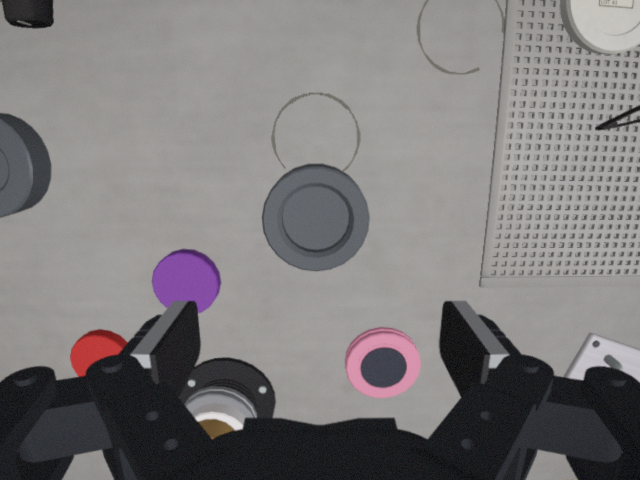

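The wide well is at (316,217), and the block centre at about (316,217) too. I'll compute both centres and move to the narrow block.

servo_tool(
  xyz=[
    [8, -47, 0],
    [8, -47, 0],
    [8, -47, 0],
    [8, -47, 0],
    [8, -47, 0],
    [0, 0, 0],
    [0, 0, 0],
  ],
  roll=[0, 0, 0, 0, 0, 0, 0],
)

```text
t: 3.05
eef_pos: [0.6426, 0.1621, 0.3326]
orientation: [1.0, -0.001, -0.0, 0.0]
force: [-0.0, -0.4, -0.6]
grip_width: 0.0854
```

```bash
cat > blk.py <<'E'
from h import *
def load(n):
    p=np.load(f'st_{n}.npy');return cam('wrist',dict(eef_pos=p[:3],orientation=p[3:])),cv2.imread(f'pics/w_{n}.png')
def snap(n):
    st=read_state();im=eyes.grab_frame('wrist');save('w_'+n,im);np.save(f'st_{n}.npy',np.r_[st['eef_pos'],st['orientation']]);print(st['t'],st['eef_pos'])
def hough(n,u,v,rmin,rmax,z,half=75,p2=25):
    c,im=load(n);u0,v0=u-half,v-half
    g=cv2.cvtColor(im[v0:v+half,u0:u+half],cv2.COLOR_BGR2GRAY)
    h=cv2.HoughCircles(cv2.resize(g,None,fx=2,fy=2,interpolation=cv2.INTER_CUBIC),cv2.HOUGH_GRADIENT,1,4,param1=60,param2=p2,minRadius=2*rmin,maxRadius=2*rmax)
    if h is None: print('none');return
    for x,y,r in h[0][:3]:
        x,y,r=x/2+u0-.25,y/2+v0-.25,r/2
        X=onz(c,x,y,z);R=np.linalg.norm(onz(c,x+r,y,z)-onz(c,x-r,y,z))
        print(n,round(x,1),round(y,1),round(r,1),X.round(4),'dia',R.round(4))
E
python3 - <<'E'
from blk import *
snap('narrow')
hough('wide',316,217,48,58,.024)
print('well');hough('wide',316,217,28,42,.024)
print('seat');hough('nest',318,220,28,37,.014,p2=15)
c,im=load('nest')
P=np.array([onz(c,*x,.014) for x in [(304,167),(364,188),(331.5,267.5),(275,248)]]);print(P.mean(0),np.linalg.norm(P-P.mean(0),axis=1))
cv2.imwrite('pics/nestcrop.png',cv2.resize(im[130:300,230:410],None,fx=3.4,fy=3.4,interpolation=cv2.INTER_CUBIC))
E
```

```text
3.05 [0.64255622 0.16213381 0.33264847]
wide 315.5 217.5 53.4 [ 0.6065 -0.0711  0.024 ] dia 0.0743
wide 314.5 219.5 51.2 [ 0.6051 -0.0704  0.024 ] dia 0.0713
wide 315.5 214.5 51.0 [ 0.6087 -0.0711  0.024 ] dia 0.0708
well
wide 315.5 216.5 32.6 [ 0.6073 -0.0711  0.024 ] dia 0.0453
wide 316.0 220.0 37.4 [ 0.6048 -0.0714  0.024 ] dia 0.0521
wide 318.0 219.5 35.6 [ 0.6051 -0.0728  0.024 ] dia 0.0496
seat
nest 318.0 220.0 33.6 [ 0.4416 -0.3331  0.014 ] dia 0.0484
nest 317.5 222.0 33.4 [ 0.4402 -0.3328  0.014 ] dia 0.0482
nest 316.0 219.5 31.8 [ 0.442  -0.3317  0.014 ] dia 0.0457
[ 0.44255939 -0.33343057  0.014     ] [0.0382709  0.0390933  0.03843617 0.03871358]
```

View pics/w_narrow.png

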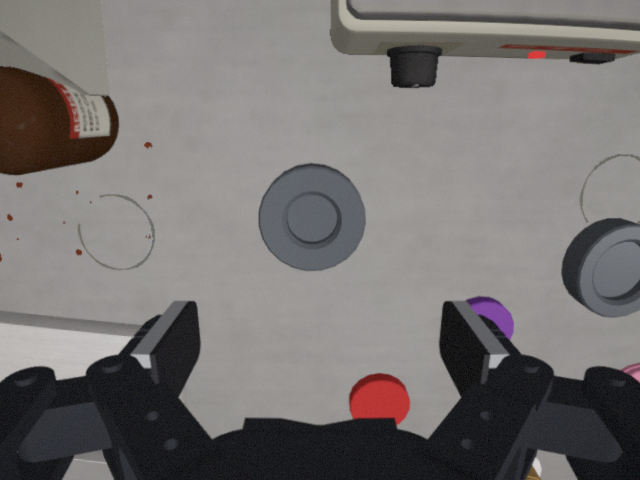

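View pics/nestcrop.png

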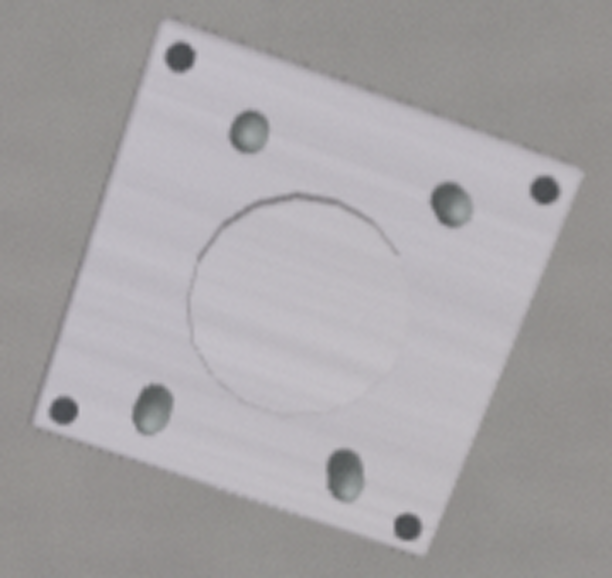

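servo_tool(
  xyz=[
    [-34.5, 25.5, -6.5],
    [-34.5, 25.5, -6.5],
    [-34.5, 25.5, -6.5],
    [-34.5, 25.5, -6.5],
    [-34.5, 25.5, -6.5],
    [-34.5, 25.5, -6.5],
    [0, 0, 0],
    [0, 0, 0],
  ],
  roll=[0, 0, 0, 0, 0, 0, 0, 0],
)

```text
t: 3.9
eef_pos: [0.4344, 0.0083, 0.3727]
orientation: [1.0, -0.003, 0.002, 0.0]
force: [0.2, -0.1, -0.1]
grip_width: 0.0854
```

```bash
python3 - <<'E'
from blk import *
snap('stack')
hough('narrow',312,217,48,58,.024)
print('well');hough('narrow',312,217,20,32,.024)
c,im=load('nest')
h=np.array([(180,57),(545,190),(407,527),(64,410)])/3.4+[230,130]
H=np.array([onz(c,*x,.006) for x in h]);print(H.mean(0),np.linalg.norm(H-H.mean(0),axis=1))
d=H[0]-H[3]+H[1]-H[2];print(np.degrees(np.arctan2(d[1],d[0])))
# top
c=cam('top');im=cv2.imread('pics/top0.png');g=cv2.resize(cv2.cvtColor(im,cv2.COLOR_BGR2GRAY),None,fx=3,fy=3,interpolation=cv2.INTER_CUBIC)
for u,v in[(259,185),(364,203)]:
    hh=cv2.HoughCircles(g[(v-25)*3:(v+25)*3,(u-25)*3:(u+25)*3],cv2.HOUGH_GRADIENT,1,20,param1=60,param2=15,minRadius=46,maxRadius=56)
    x,y,r=hh[0][0];print(onz(c,x/3+u-25-.33,y/3+v-25-.33,.024),r/3)
E
```

```text
3.9 [0.43435407 0.00829475 0.37266385]
narrow 312.5 218.5 52.8 [0.6461 0.1657 0.024 ] dia 0.0735
narrow 312.5 216.5 53.2 [0.6476 0.1657 0.024 ] dia 0.0738
narrow 310.0 218.5 50.0 [0.6461 0.1674 0.024 ] dia 0.0695
well
narrow 313.5 220.0 28.0 [0.6451 0.165  0.024 ] dia 0.039
narrow 311.0 218.5 25.0 [0.6461 0.1667 0.024 ] dia 0.0347
narrow 313.0 217.0 25.6 [0.6472 0.1653 0.024 ] dia 0.0355
[ 0.44051818 -0.33307964  0.006     ] [0.05791367 0.05792568 0.05794551 0.05776107]
-19.682979028633287
[0.64490387 0.16734224 0.024     ] 16.633333
[ 0.60245289 -0.06923487  0.024     ] 17.266666
```

View pics/w_stack.png

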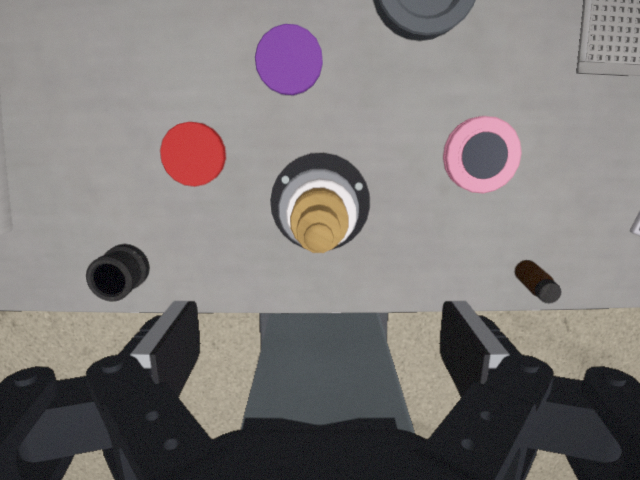

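The stack is seen close up. The knob top is at (319,237), with the white plate, the steel rim and the black foot concentric below it. The loupe is at (118,272) and the vial at (538,280).

```bash
python3 - <<'E'
from blk import *
c,im=load('stack')
cr=im[140:260,260:380];cv2.imwrite('pics/stackcrop.png',cv2.resize(cr,None,fx=5,fy=5,interpolation=cv2.INTER_CUBIC))
print('knob');hough('stack',319,237,10,18,.1135,half=40,p2=10)
hs=cv2.cvtColor(im,cv2.COLOR_BGR2HSV)
foot=((hs[...,2]<70)).astype(np.uint8);foot[:140]=0;foot[265:]=0;foot[:,:255]=0;foot[:,385:]=0
k=max(cv2.findContours(foot,0,1)[0],key=cv2.contourArea);print(cv2.boundingRect(k))
m=((hs[...,0]>10)&(hs[...,0]<30)&(hs[...,1]>100)).astype(np.uint8);m[:, :260]=0;m[:,380:]=0;m[:150]=0;m[270:]=0
k=max(cv2.findContours(m,0,1)[0],key=cv2.contourArea);print('brass',cv2.boundingRect(k))
E
```

```text
knob
stack 318.0 239.0 14.4 [0.4382 0.0081 0.1135] dia 0.0167
stack 318.5 236.5 14.4 [0.4397 0.0078 0.1135] dia 0.0166
stack 319.5 221.5 17.2 [0.4486 0.0072 0.1135] dia 0.0196
(271, 153, 98, 95)
brass (291, 188, 57, 65)
```

View pics/stackcrop.png

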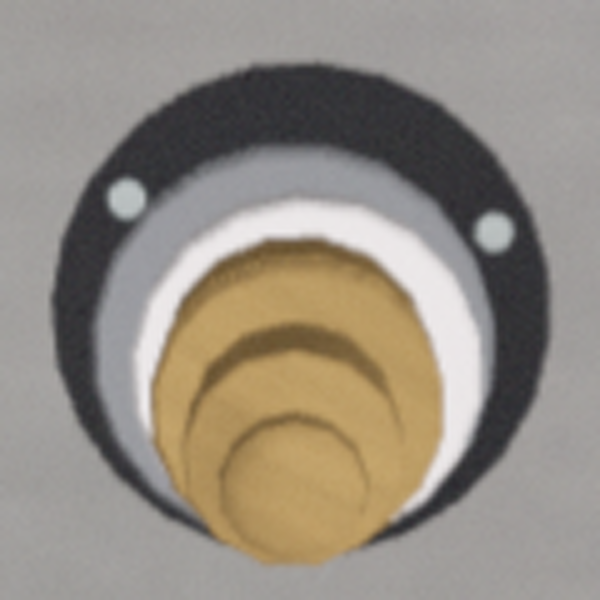

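servo_tool(
  xyz=[
    [4.6, 0.6, 30],
    [0, 0, 30],
    [0, 0, 30],
    [0, 0, 21],
    [0, 0, 0],
    [0, 0, 0],
  ],
  roll=[0, 0, 0, 0, 0, 0],
)

```text
t: 4.55
eef_pos: [0.4403, 0.0098, 0.2606]
orientation: [1.0, -0.0, -0.001, -0.0]
force: [-0.4, 0.3, 0.9]
grip_width: 0.0854
```

```bash
python3 - <<'E'
from blk import *
snap('pre1');s=eyes.grab_frame('scene');save('s1',s)
save('v1',np.hstack([cv2.cvtColor(cv2.imread('pics/w_pre1.png'),cv2.COLOR_BGR2RGB)[80:400,100:500],cv2.resize(s[200:320,225:375],(400,320))]))
E
```

```text
4.55 [0.44031304 0.00978313 0.26059998]
```

View pics/v1.png

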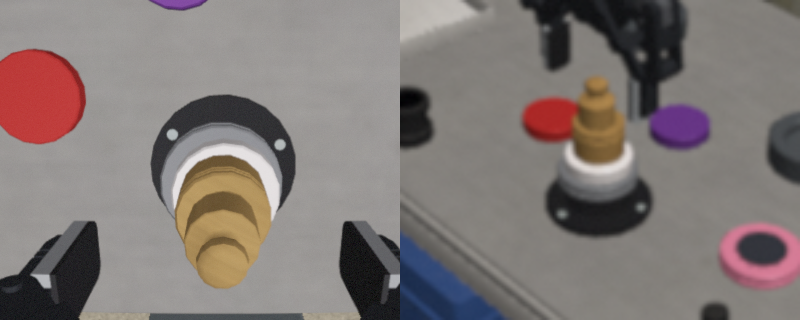

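The weight looks centred between the pads. The pose readings carry about 1 mm of noise, so I'll recompute everything from the commanded poses.

```bash
cat >> h.py <<'E'
def camc(x,y,z,psi=0):
    c,s=np.cos(psi),np.sin(psi)
    R=np.array([[c,s,0],[s,-c,0],[0,0,-1.]])
    return cam('wrist',dict(eef_pos=[x,y,z],orientation=Rn.from_matrix(R).as_quat()))
E
python3 - <<'E'
from h import *
c=camc(.435,.0105,.372);print('knob',onz(c,318.8,237.8,.1135))
c=camc(.4396,.0099,.261);print('knob',onz(c,322.,342,.1135))
c=camc(.602,-.0715,.333);print('wide',onz(c,315.5,217.3,.024))
c=camc(.642,.1635,.333);print('narrow',onz(c,312.5,217.7,.024))
c=camc(.441,-.334,.333);print('nest',onz(c,317.9,220.5,.014))
h=np.array([(180,57),(545,190),(407,527),(64,410)])/3.4+[230,130]
print(np.mean([onz(c,*x,.006) for x in h],axis=0))
c=cam('top');print('top knob',onz(c,329.8,274.5,.1135))
E
```

```text
knob [0.43892295 0.00996594 0.1135    ]
knob [0.44052835 0.0083465  0.1135    ]
wide [ 0.60640033 -0.0697399   0.024     ]
narrow [0.64611536 0.16734629 0.024     ]
nest [ 0.44072874 -0.33388361  0.014     ]
[ 0.44000913 -0.33390278  0.006     ]
top knob [0.43676298 0.00835418 0.1135    ]
```

servo_tool(
  xyz=[
    [0, 0, 0],
    [0, 0, 0],
    [0, 0, 0],
    [0, 0, 0],
    [0, 0, 0],
    [0, 0, 0],
    [0, 0, 0],
    [0, 0, 0],
  ],
  roll=[0, 0, 0, 0, 0, 0, 0, 0],
  grip=20,
)

```text
t: 5.45
eef_pos: [0.4401, 0.0097, 0.2613]
orientation: [1.0, -0.0, 0.001, 0.0]
force: [-0.3, -0.7, 5.6]
grip_width: 0.0252
```

```bash
python3 - <<'E'
from blk import *
snap('g1');s=eyes.grab_frame('scene')
save('v2',np.hstack([cv2.cvtColor(cv2.imread('pics/w_g1.png'),cv2.COLOR_BGR2RGB)[80:400,100:500],cv2.resize(s[200:320,225:375],(400,320))]))
st=read_state();print(st['force'],st['grip_width'])
E
```

```text
5.45 [0.44010707 0.00972236 0.26134495]
[-1.51151962  0.2261769   5.86917956] 0.02512975173176974
```

View pics/v2.png

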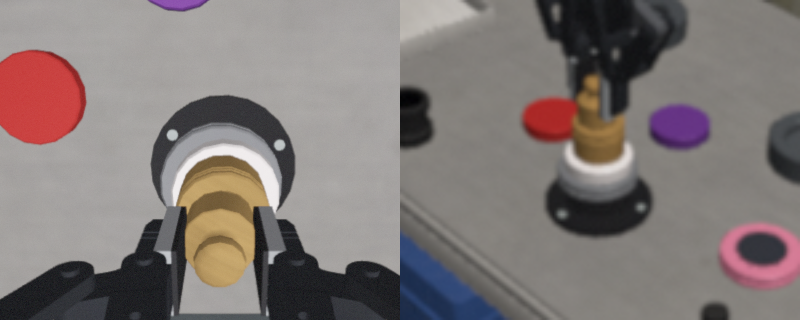

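servo_tool(
  xyz=[
    [0, 0, 0],
    [0, 0, -3],
    [0, 0, -5],
    [0, 0, -10],
    [0, 0, -10],
    [0, 0, 0],
    [0, 0, 0],
  ],
  roll=[0, 0, 0, 0, 0, 0, 0],
)

```text
t: 6.25
eef_pos: [0.4401, 0.0098, 0.2892]
orientation: [1.0, -0.0, 0.0, 0.0]
force: [0.3, -1.0, -0.4]
grip_width: 0.0249
```

```bash
python3 - <<'E'
from blk import *
snap('g2');s=eyes.grab_frame('scene')
save('v3',np.hstack([cv2.cvtColor(cv2.imread('pics/w_g2.png'),cv2.COLOR_BGR2RGB)[80:400,100:500],cv2.resize(s[180:300,225:375],(400,320),interpolation=cv2.INTER_CUBIC)]))
st=read_state();print(st['force'],st['grip_width'])
E
```

```text
6.25 [0.4400642  0.00978003 0.28919687]
[-1.19503024 -0.41703149 -0.32216562] 0.025093608821138376
```

View pics/v3.png

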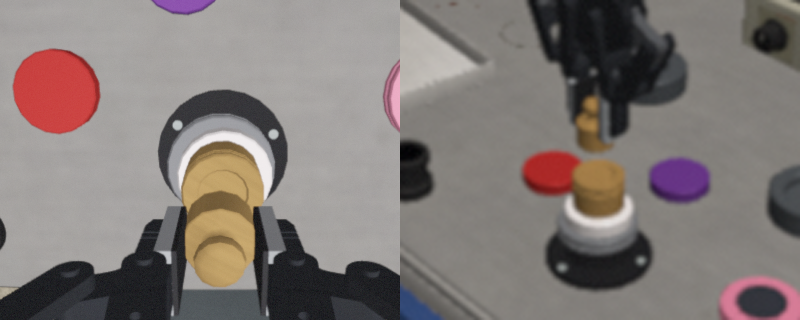

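The small weight is lifted level, with the large weight's flat top visible below it. Next I carry it to the narrow block.

servo_tool(
  xyz=[
    [15, -11, 0],
    [34, -26, 0],
    [39, -30, 0],
    [39, -30, 0],
    [39, -30, 0],
    [30, -22, 0],
    [10.5, -8.4, 20],
    [0, 0, 30],
    [0, 0, 22],
    [0, 0, 0],
    [0, 0, 0],
  ],
  roll=[0, 0, 0, 0, 0, 0, 0, 0, 0, 0, 0],
)

```text
t: 7.45
eef_pos: [0.6464, 0.167, 0.2162]
orientation: [1.0, -0.0, -0.001, 0.0]
force: [-0.8, 0.5, -0.9]
grip_width: 0.0252
```

```bash
cat > v.py <<'E'
import sys
from blk import *
def view(n,x0,x1,y0,y1):
    snap(n);s=eyes.grab_frame('scene');save('s_'+n,s)
    save('v_'+n,np.hstack([cv2.cvtColor(cv2.imread(f'pics/w_{n}.png'),cv2.COLOR_BGR2RGB)[80:400,100:500],cv2.resize(s[y0:y1,x0:x1],(400,320),interpolation=cv2.INTER_CUBIC)]))
    st=read_state();print(st['force'].round(1),st['grip_width'])
view(sys.argv[1],*map(int,sys.argv[2:]))
E
python3 v.py n1 240 440 120 280
```

```text
7.45 [0.64641509 0.16699873 0.21616136]
[ 0.4 -0.7 -0.5] 0.024994767729754456
```

View pics/v_n1.png

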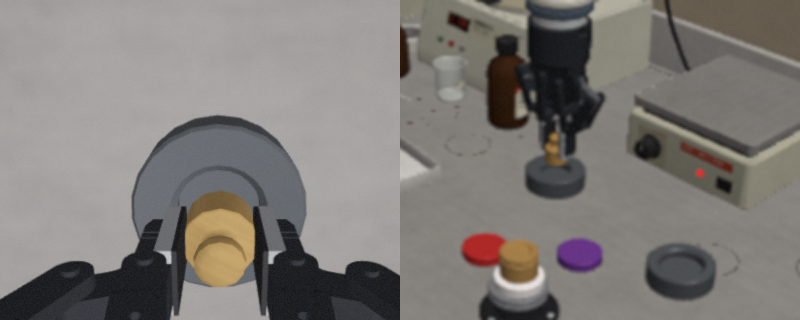

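Centred: block at column 219, weight at 220. I'll lower it into the well.

servo_tool(
  xyz=[
    [0, 0, 6],
    [0, 0, 6],
    [0, 0, 4],
    [0, 0, 1.5],
    [0, 0, 1],
    [0, 0, 0.7],
    [0, 0, 0],
    [0, 0, 0],
  ],
  roll=[0, 0, 0, 0, 0, 0, 0, 0],
)

```text
t: 8.35
eef_pos: [0.6466, 0.1671, 0.198]
orientation: [1.0, -0.0, 0.0, -0.0]
force: [-1.3, -1.2, 1.5]
grip_width: 0.0251
```

```bash
python3 v.py n2 290 410 160 256
```

```text
8.35 [0.64661853 0.16708141 0.19800724]
[-0.9 -0.   2.7] 0.02470846858883463
```

View pics/v_n2.png

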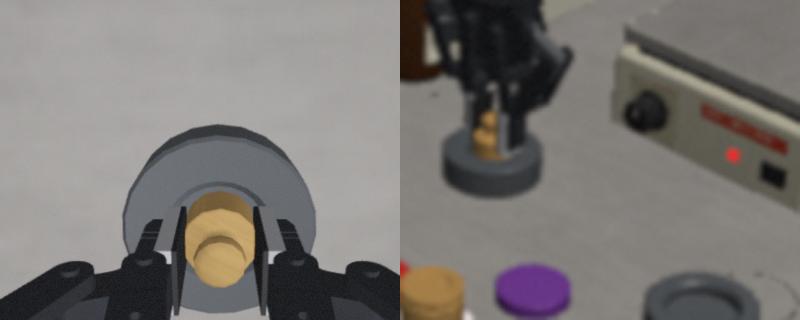

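servo_tool(
  xyz=[
    [0, 0, 0.5],
    [0, 0, 0],
  ],
  roll=[0, 0],
)

```text
t: 8.65
eef_pos: [0.6466, 0.1671, 0.1979]
orientation: [1.0, -0.0, 0.0, -0.0]
force: [-2.6, -0.9, 5.3]
grip_width: 0.0251
```

servo_tool(
  xyz=[
    [0, 0, 0],
    [0, 0, 0],
    [0, 0, 0],
    [0, 0, 0],
    [0, 0, -20],
    [0, 0, -30],
    [0, 0, -40],
    [0, 0, -45],
    [0, 0, 0],
    [0, 0, 0],
  ],
  roll=[0, 0, 0, 0, 0, 0, 0, 0, 0, 0],
  grip=85,
)

```text
t: 9.65
eef_pos: [0.6467, 0.1671, 0.3343]
orientation: [1.0, -0.0, 0.002, -0.0]
force: [-0.2, 0.6, -0.9]
grip_width: 0.0853
```

```bash
python3 v.py n3 290 410 160 256
```

```text
9.65 [0.64672465 0.16710923 0.33428044]
[ 0.4 -0.3 -1.4] 0.0852196949197178
```

View pics/v_n3.png

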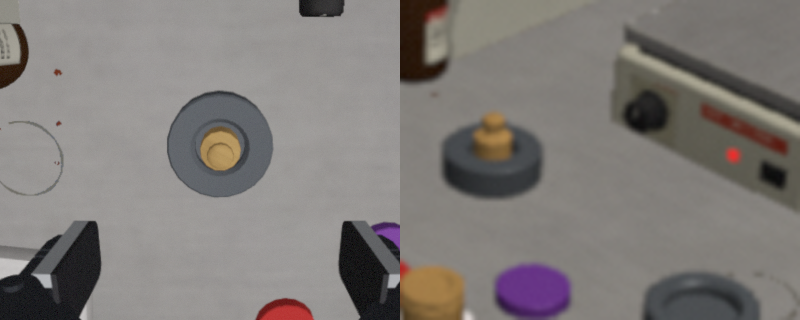

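The small weight stands upright and central in its well. Back to the stack for the large one.

servo_tool(
  xyz=[
    [-34.5, 26.2, -1],
    [-34.5, 26.2, -1],
    [-34.5, 26.2, -1],
    [-34.5, 26.2, -1],
    [-34.5, 26.2, -1],
    [-34.5, 26.2, 0],
    [0, 0, 0],
    [0, 0, 0],
  ],
  roll=[0, 0, 0, 0, 0, 0, 0, 0],
)

```text
t: 10.55
eef_pos: [0.4389, 0.0096, 0.3357]
orientation: [1.0, -0.001, -0.001, -0.0]
force: [1.4, 0.9, -0.8]
grip_width: 0.0851
```

```bash
python3 - <<'E'
from blk import *
snap('st2')
im=cv2.imread('pics/w_st2.png')
cv2.imwrite('pics/st2c.png',cv2.resize(im[140:280,250:390],(560,560),interpolation=cv2.INTER_CUBIC))
hs=cv2.cvtColor(im,cv2.COLOR_BGR2HSV)
m=((hs[...,0]>10)&(hs[...,0]<30)&(hs[...,1]>100)).astype(np.uint8);m[:, :250]=0;m[:,390:]=0;m[:140]=0;m[280:]=0
k=max(cv2.findContours(m,0,1)[0],key=cv2.contourArea);print('brass',cv2.boundingRect(k))
hough('st2',319,220,26,36,.0775,half=60,p2=15)
E
```

```text
10.55 [0.4388624  0.00956178 0.33567535]
brass (289, 202, 66, 72)
st2 322.5 242.0 33.0 [0.44   0.007  0.0775] dia 0.0381
st2 322.0 239.0 33.5 [0.4418 0.0073 0.0775] dia 0.0386
st2 321.5 231.5 31.0 [0.4463 0.0076 0.0775] dia 0.0355
```

View pics/st2c.png

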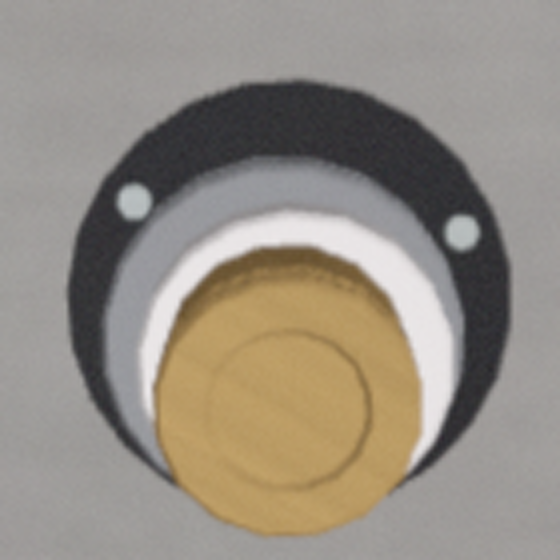

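The large weight's top circle is at (322,241), about 2 mm from centre in each axis. I'll correct for that and descend.

servo_tool(
  xyz=[
    [1.8, 2.2, 30],
    [0, 0, 35],
    [0, 0, 25],
    [0, 0, 13.5],
    [0, 0, 0],
    [0, 0, 0],
  ],
  roll=[0, 0, 0, 0, 0, 0],
)

```text
t: 11.2
eef_pos: [0.4418, 0.0081, 0.2342]
orientation: [1.0, 0.0, 0.0, -0.0]
force: [1.1, 1.0, 0.1]
grip_width: 0.0848
```

servo_tool(
  xyz=[
    [0, 0, 0],
    [0, 0, 0],
    [0, 0, 0],
    [0, 0, 0],
    [0, 0, 0],
    [0, 0, 0],
    [0, 0, 0],
    [0, 0, 0],
  ],
  roll=[0, 0, 0, 0, 0, 0, 0, 0],
  grip=30,
)

```text
t: 12.0
eef_pos: [0.4416, 0.0078, 0.2349]
orientation: [1.0, -0.0, 0.001, -0.0]
force: [-0.4, 1.7, 5.7]
grip_width: 0.0379
```

```bash
python3 v.py l1 225 375 200 320
```

```text
12.0 [0.4416054  0.00782433 0.23486296]
[-0.1  1.1  5.1] 0.03758217936983516
```

View pics/v_l1.png

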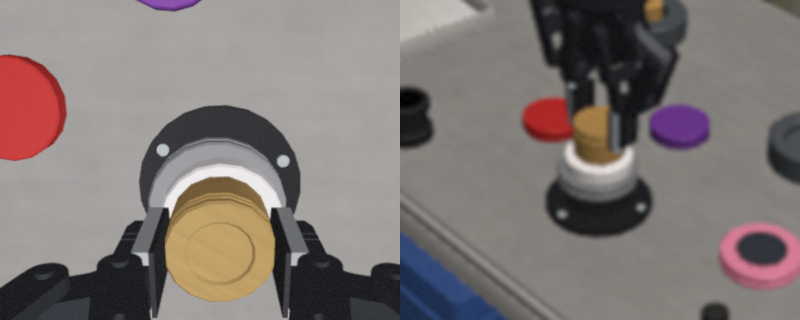

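servo_tool(
  xyz=[
    [0, 0, -5],
    [0, 0, -15],
    [0, 0, -20],
    [15.5, 7.6, 0],
    [35, 16, 0],
    [40, 19, 0],
    [40, 19, 0],
    [25, 12, 0],
    [10, 4, 24],
    [0, 0, 30],
    [0, 0, 0],
    [0, 0, 0],
  ],
  roll=[0, 0, 0, 0, 0, 0, 0, 0, 0, 0, 0, 0],
)

```text
t: 13.3
eef_pos: [0.6064, -0.0698, 0.2192]
orientation: [1.0, -0.0, -0.001, -0.0]
force: [-0.5, 0.6, -2.0]
grip_width: 0.0379
```

```bash
python3 v.py l2 310 450 190 302
```

```text
13.3 [ 0.60643431 -0.06984715  0.2191877 ]
[ 1.1  0.2 -2.3] 0.037689979472227866
```

View pics/v_l2.png

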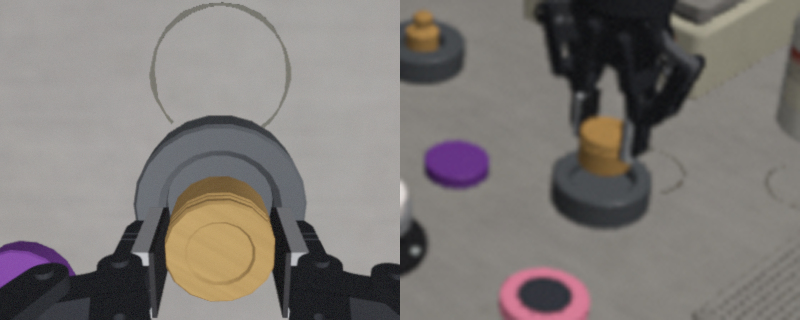

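servo_tool(
  xyz=[
    [0, 0, 6],
    [0, 0, 7],
    [0, 0, 5],
    [0, 0, 1.5],
    [0, 0, 1],
    [0, 0, 0.7],
    [0, 0, 0],
    [0, 0, 0],
  ],
  roll=[0, 0, 0, 0, 0, 0, 0, 0],
)

```text
t: 14.2
eef_pos: [0.6068, -0.0699, 0.1994]
orientation: [1.0, -0.0, 0.0, 0.0]
force: [-5.9, 0.3, 5.7]
grip_width: 0.0379
```

servo_tool(
  xyz=[
    [0, 0, 0.5],
    [0, 0, 0],
  ],
  roll=[0, 0],
)

```text
t: 14.4
eef_pos: [0.6068, -0.0699, 0.1994]
orientation: [1.0, -0.0, 0.0, 0.0]
force: [-6.9, 1.5, 7.9]
grip_width: 0.0381
```

```bash
python3 v.py l3 310 450 190 302
```

```text
14.4 [ 0.6067615  -0.06985182  0.19943944]
[-6.1  1.4  7.3] 0.037972715369588225
```

View pics/v_l3.png

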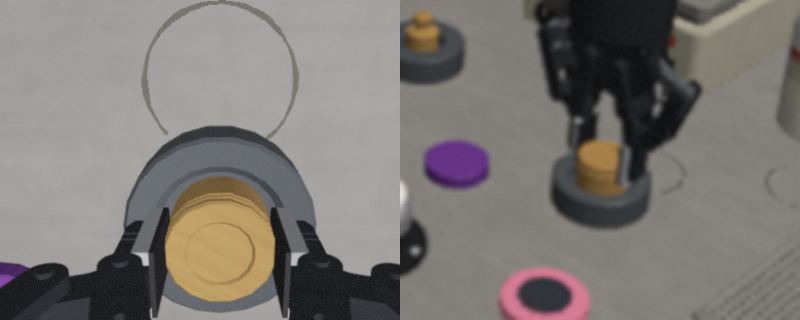

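Measured drop from pick to now is 35.5 mm, exactly what seating on the floor needs. I'll release.

servo_tool(
  xyz=[
    [0, 0, -0.7],
    [0, 0, 0],
    [0, 0, 0],
    [0, 0, 0],
    [0, 0, -20],
    [0, 0, -30],
    [0, 0, -40],
    [0, 0, -45],
    [0, 0, 0],
    [0, 0, 0],
  ],
  roll=[0, 0, 0, 0, 0, 0, 0, 0, 0, 0],
  grip=85,
)

```text
t: 15.5
eef_pos: [0.607, -0.0699, 0.3353]
orientation: [1.0, -0.0, 0.002, 0.0]
force: [0.1, -0.4, -0.9]
grip_width: 0.0851
```

```bash
python3 v.py l4 310 450 190 302
```

```text
15.5 [ 0.60695199 -0.06994404  0.33531539]
[-0.6  1.2  0. ] 0.08473688526403106
```

View pics/v_l4.png

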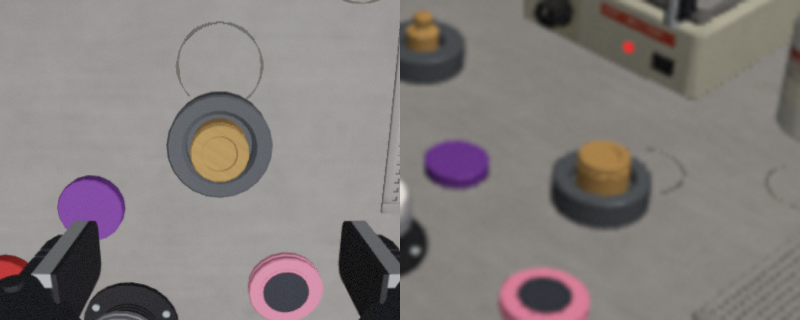

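Large weight is in its well, upright. Back to the stack for the press plate.

servo_tool(
  xyz=[
    [-41, -19.4, 2],
    [-42, -19.4, 2],
    [-42, -19.4, 3],
    [-42, -19.4, 3],
    [0, 0, 0],
    [0, 0, 0],
  ],
  roll=[0, 0, 0, 0, 0, 0],
)

```text
t: 16.2
eef_pos: [0.439, 0.0081, 0.322]
orientation: [1.0, 0.0, -0.001, 0.0]
force: [1.0, 0.3, 0.7]
grip_width: 0.085
```

```bash
python3 - <<'E'
from blk import *
snap('st3')
im=cv2.imread('pics/w_st3.png')
cv2.imwrite('pics/st3c.png',cv2.resize(im[150:290,250:390],(560,560),interpolation=cv2.INTER_CUBIC))
c=camc(.4394,.0079,.3238)
for z in(.0495,.036): print(z,onz(c,322,235,z),onz(c,362,235,z),onz(c,322,275,z))
hough('st3',320,225,34,50,.0495,half=70,p2=15)
E
```

```text
16.2 [0.43896425 0.00810714 0.32198918]
0.0495 [0.44063224 0.00539746 0.0495    ] [ 0.44063196 -0.01923862  0.0495    ] [0.41436009 0.00534227 0.0495    ]
0.036 [0.43690038 0.00528821 0.036     ] [ 0.43690008 -0.02071943  0.036     ] [0.4091656  0.00522994 0.036     ]
st3 318.5 230.5 47.0 [0.4432 0.0077 0.0495] dia 0.0572
st3 318.0 228.0 46.4 [0.4447 0.008  0.0495] dia 0.0565
st3 316.5 229.5 48.6 [0.4438 0.009  0.0495] dia 0.0592
```

View pics/st3c.png

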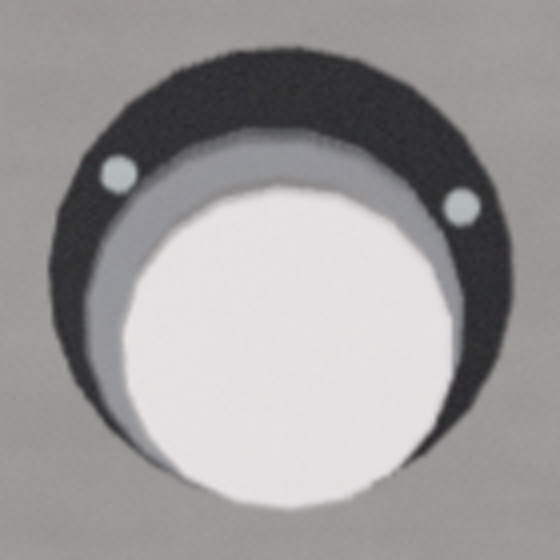

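Press plate's top circle is at (322,236). A small correction, then descend so the tips stop just above the mount plate.

servo_tool(
  xyz=[
    [0.4, 2.3, 35],
    [0, 0, 40],
    [0, 0, 27],
    [0, 0, 12],
    [0, 0, 0],
    [0, 0, 0],
  ],
  roll=[0, 0, 0, 0, 0, 0],
)

```text
t: 16.85
eef_pos: [0.441, 0.0052, 0.2106]
orientation: [1.0, -0.0, 0.001, 0.0]
force: [1.0, -0.1, 0.4]
grip_width: 0.0851
```

servo_tool(
  xyz=[
    [0, 0, 0],
    [0, 0, 0],
    [0, 0, 0],
    [0, 0, 0],
    [0, 0, 0],
    [0, 0, 0],
  ],
  roll=[0, 0, 0, 0, 0, 0],
  grip=42,
)

```text
t: 17.45
eef_pos: [0.4408, 0.0055, 0.2116]
orientation: [1.0, -0.0, 0.002, 0.0]
force: [-0.9, -0.4, 5.2]
grip_width: 0.0492
```

```bash
python3 v.py p1 250 350 220 300
```

```text
17.45 [0.44076178 0.00545781 0.21162367]
[ 0.2 -1.1  5. ] 0.04925658500276187
```

View pics/v_p1.png

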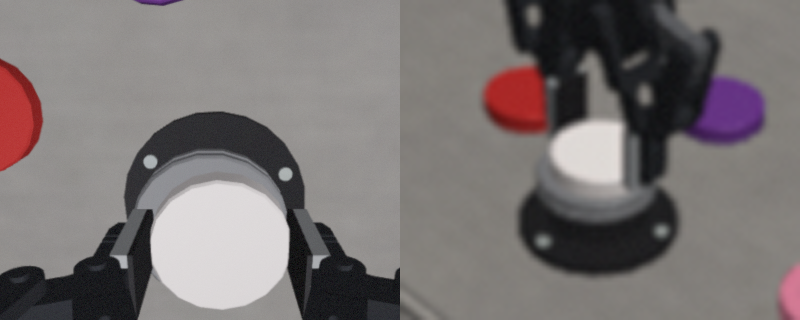

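servo_tool(
  xyz=[
    [0, 0, -3],
    [0, 0, -7],
    [0, 0, -15],
    [0, 0, -20],
    [0, 0, -15],
    [0, 0, 0],
  ],
  roll=[0, 0, 0, 0, 0, 0],
)

```text
t: 18.15
eef_pos: [0.4408, 0.0055, 0.273]
orientation: [1.0, -0.0, 0.003, 0.0]
force: [0.4, -0.3, -0.8]
grip_width: 0.0491
```

```bash
python3 v.py p2 240 360 200 296; python3 - <<'E'
from h import *
im=cv2.imread('pics/top0.png');c=cam('top')
hs=cv2.cvtColor(im,cv2.COLOR_BGR2GRAY)
m=(hs>165).astype(np.uint8);m[:,:115]=0;m[:,220:]=0;m[:215]=0;m[295:]=0
m=cv2.morphologyEx(m,cv2.MORPH_CLOSE,np.ones((5,5)))
k=max(cv2.findContours(m,0,1)[0],key=cv2.contourArea);r=cv2.minAreaRect(k);print(r,cv2.contourArea(k))
Q=np.array([onz(c,*p,.01) for p in cv2.boxPoints(r)]);print(Q.round(3),Q.mean(0),[np.linalg.norm(Q[i]-Q[i-1]).round(3) for i in range(4)])
E
```

```text
18.15 [0.44080579 0.0054516  0.27296577]
[-0.5  0.1 -0.5] 0.049111090695449215
((169.56004333496094, 254.30958557128906), (74.11163330078125, 56.30924606323242), 4.969740867614746) 3167.0
[[0.43  0.456 0.01 ]
 [0.558 0.449 0.01 ]
 [0.543 0.278 0.01 ]
 [0.417 0.286 0.01 ]] [0.48710713 0.36740846 0.01      ] [np.float64(0.17), np.float64(0.128), np.float64(0.172), np.float64(0.126)]
```

View pics/v_p2.png

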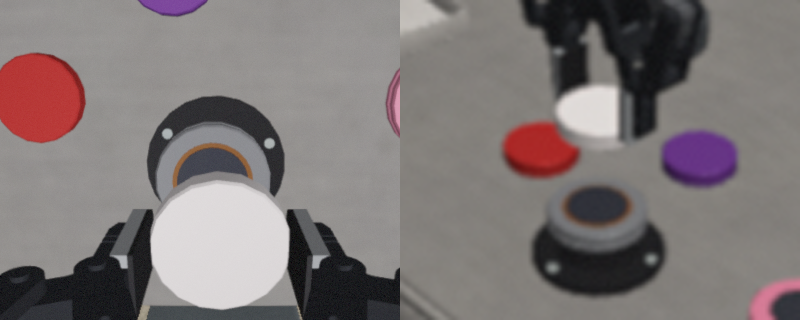

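The press plate is held level and the mount plate with its wafer stayed behind. Carrying the plate to the tray at (0.487, 0.365).

servo_tool(
  xyz=[
    [2, -20, 0],
    [5, -38, 0],
    [6, -48, 0],
    [7, -48, 0],
    [7, -48, 0],
    [7, -48, 0],
    [6, -48, 0],
    [5, -38, 0],
    [2, -20, 10],
    [0, 0, 25],
    [0, 0, 25],
    [0, 0, 0],
    [0, 0, 0],
  ],
  roll=[0, 0, 0, 0, 0, 0, 0, 0, 0, 0, 0, 0, 0],
)

```text
t: 19.55
eef_pos: [0.487, 0.3612, 0.2083]
orientation: [1.0, -0.0, -0.001, 0.001]
force: [0.5, -0.1, 0.7]
grip_width: 0.0489
```

```bash
python3 v.py p3 150 290 160 272
```

```text
19.55 [0.48700213 0.36118703 0.20829773]
[ 0.3  0.2 -0.6] 0.049238913045588244
```

View pics/v_p3.png

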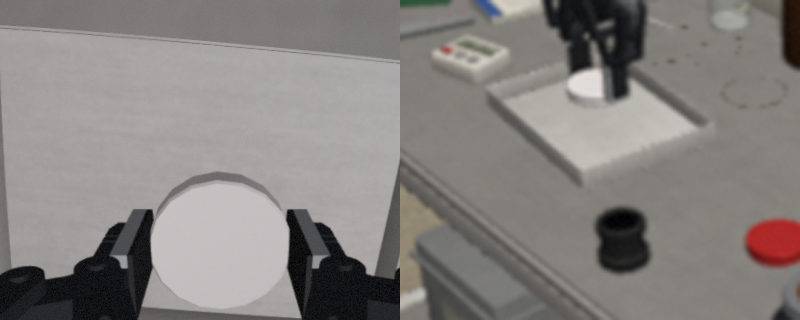

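View pics/w_p3.png

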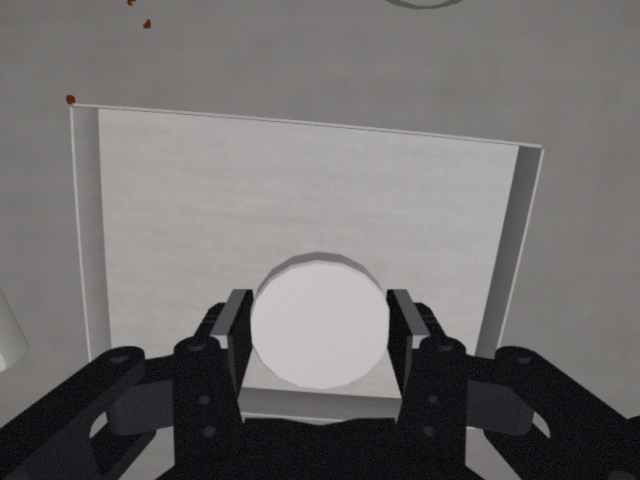

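servo_tool(
  xyz=[
    [0, 0, 12],
    [0, 0, 12],
    [0, 0, 7],
    [0, 0, 2],
    [0, 0, 1.5],
    [0, 0, 0.7],
    [0, 0, 0],
    [0, 0, 0],
  ],
  roll=[0, 0, 0, 0, 0, 0, 0, 0],
)

```text
t: 20.45
eef_pos: [0.4873, 0.3614, 0.1759]
orientation: [1.0, -0.0, 0.0, -0.0]
force: [-3.9, -2.4, 9.0]
grip_width: 0.0491
```

```bash
python3 v.py p4 150 290 160 272
```

```text
20.45 [0.48733203 0.36141924 0.17590655]
[-4.1 -3.1  8.8] 0.049269795934425605
```

View pics/v_p4.png

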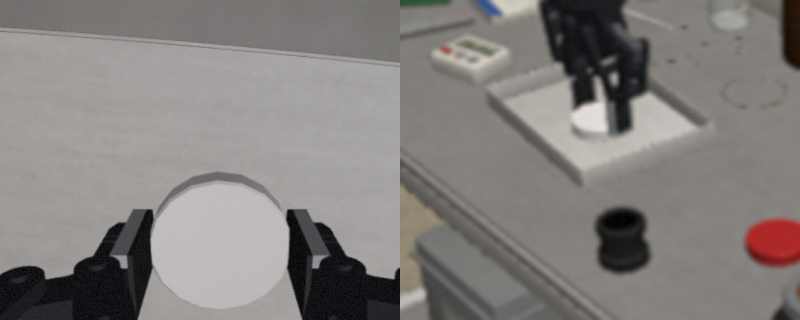

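Seated: the drop is 35.7 mm and Fz is 9 N. I'll release.

servo_tool(
  xyz=[
    [0, 0, -0.8],
    [0, 0, 0],
    [0, 0, 0],
    [0, 0, 0],
    [0, 0, -15],
    [0, 0, -30],
    [0, 0, -45],
    [0, 0, -45],
    [0, 0, 0],
    [0, 0, 0],
  ],
  roll=[0, 0, 0, 0, 0, 0, 0, 0, 0, 0],
  grip=85,
)

```text
t: 21.55
eef_pos: [0.4875, 0.3616, 0.3132]
orientation: [1.0, -0.0, 0.002, -0.001]
force: [0.3, -0.0, -0.6]
grip_width: 0.0853
```

```bash
python3 v.py p5 150 290 160 272
```

```text
21.55 [0.48748152 0.36157205 0.3132162 ]
[ 0.9 -0.   0.2] 0.08517576866655575
```

View pics/w_p5.png

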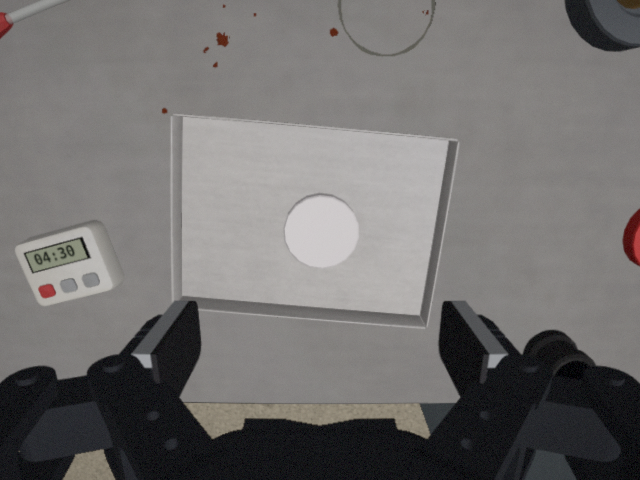

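The press plate lies flat in the tray. Back for the mount plate.

servo_tool(
  xyz=[
    [-6, 44, 0],
    [-6, 44, 0],
    [-6, 44, 0],
    [-6, 44, 0],
    [-6, 44, 0],
    [-6, 44, 0],
    [-6, 44, 0],
    [-5, 46, 0],
    [0, 0, 0],
    [0, 0, 0],
  ],
  roll=[0, 0, 0, 0, 0, 0, 0, 0, 0, 0],
)

```text
t: 22.65
eef_pos: [0.4399, 0.0066, 0.3086]
orientation: [1.0, -0.002, -0.001, -0.0]
force: [-0.5, 1.1, -0.4]
grip_width: 0.085
```

```bash
python3 - <<'E'
from blk import *
snap('st4')
im=cv2.imread('pics/w_st4.png')
cv2.imwrite('pics/st4c.png',cv2.resize(im[150:290,250:390],(560,560),interpolation=cv2.INTER_CUBIC))
c=camc(.4398,.0076,.3104)
for z in(.0375,.036): print(z,onz(c,320,230,z),onz(c,360,230,z),onz(c,320,270,z))
E
```

```text
22.65 [0.43986476 0.00664682 0.30860544]
0.0375 [0.44458424 0.0063334  0.0375    ] [ 0.4445865  -0.01807397  0.0375    ] [0.4186504  0.00631416 0.0375    ]
0.036 [0.44418927 0.00632889 0.036     ] [ 0.44419154 -0.01823034  0.036     ] [0.41809408 0.00630953 0.036     ]
```

View pics/st4c.png

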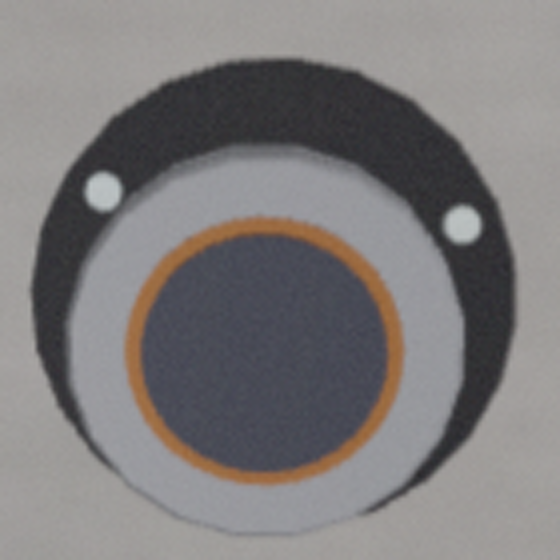

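Mount plate centre is at (316,238), essentially under the tool. Descend and grip.

servo_tool(
  xyz=[
    [0, -0.9, 35],
    [0, 0, 40],
    [0, 0, 30],
    [0, 0, 16],
    [0, 0, 0],
    [0, 0, 0],
  ],
  roll=[0, 0, 0, 0, 0, 0],
)

```text
t: 23.3
eef_pos: [0.4403, 0.0095, 0.1891]
orientation: [1.0, 0.001, -0.0, -0.0]
force: [-0.8, -0.2, 1.0]
grip_width: 0.0852
```

```bash
python3 v.py m0 250 350 220 300
```

```text
23.3 [0.44025223 0.00953569 0.18911287]
[ 0.7 -0.3  1. ] 0.08479317987281146
```

View pics/v_m0.png

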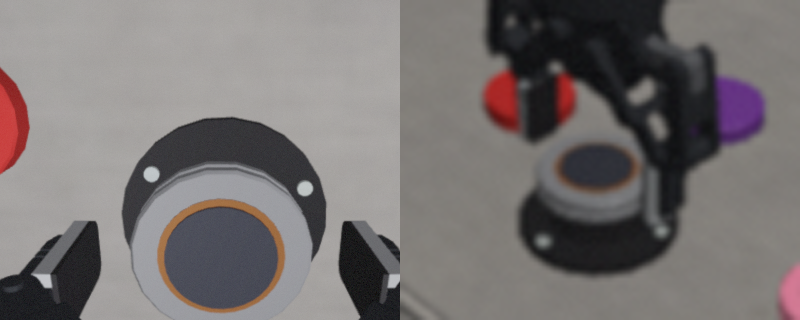

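servo_tool(
  xyz=[
    [0, 0, 0],
    [0, 0, 0],
    [0, 0, 0],
    [0, 0, 0],
    [0, 0, 0],
    [0, 0, 0],
  ],
  roll=[0, 0, 0, 0, 0, 0],
  grip=50,
)

```text
t: 24.0
eef_pos: [0.4407, 0.0084, 0.1909]
orientation: [1.0, -0.0, 0.001, -0.0]
force: [-0.6, 1.8, 6.1]
grip_width: 0.0598
```

```bash
python3 v.py m1 250 350 220 300
```

```text
24.0 [0.44070517 0.00843328 0.19089047]
[-1.7  0.7  5.8] 0.05954115978624661
```

View pics/v_m1.png

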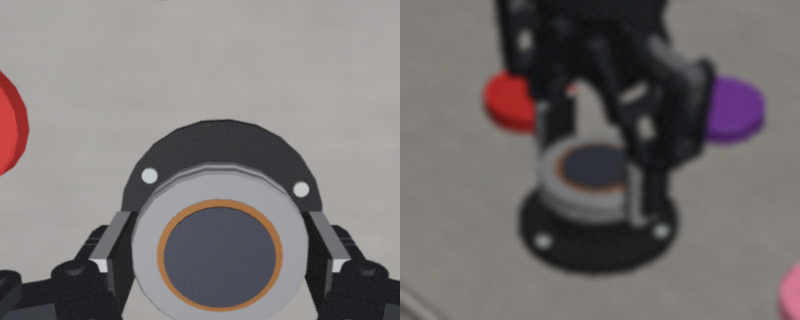

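servo_tool(
  xyz=[
    [0, 0, -3],
    [0, 0, -7],
    [0, 0, -20],
    [0, 0, -25],
    [0, 0, -15],
    [0, 0, 0],
  ],
  roll=[0, 0, 0, 0, 0, 0],
)

```text
t: 24.7
eef_pos: [0.4408, 0.0083, 0.2617]
orientation: [1.0, -0.0, 0.002, 0.0]
force: [0.6, 0.3, -2.8]
grip_width: 0.0597
```

servo_tool(
  xyz=[
    [0.7, 20, 0],
    [0, 38, 0],
    [0, 48, 0],
    [0, 48, 0],
    [0, 48, 0],
    [0, 48, 0],
    [0, 48, 0],
    [0, 38, 0],
    [0, 6.4, 0],
    [0, 0, 0],
    [0, 0, 10],
    [0, 0, 20],
    [0, 0, 15],
    [0, 0, 0],
    [0, 0, 0],
  ],
  roll=[0, 0, 0, 0, 0, 0, 0, 0, 0, 6.6, 6.6, 6.5, 0, 0, 0],
)

```text
t: 26.2
eef_pos: [0.4406, -0.3336, 0.2134]
orientation: [0.985, -0.17, -0.001, -0.0]
force: [0.4, -0.1, -2.5]
grip_width: 0.0595
```

```bash
python3 v.py m2 370 510 300 412
```

```text
26.2 [ 0.44061776 -0.33362663  0.21338298]
[ 0.5 -0.  -2.2] 0.059591108702345054
```

View pics/v_m2.png

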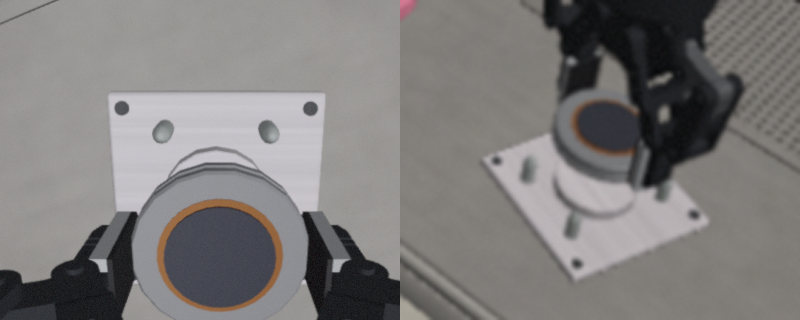

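View pics/w_m2.png

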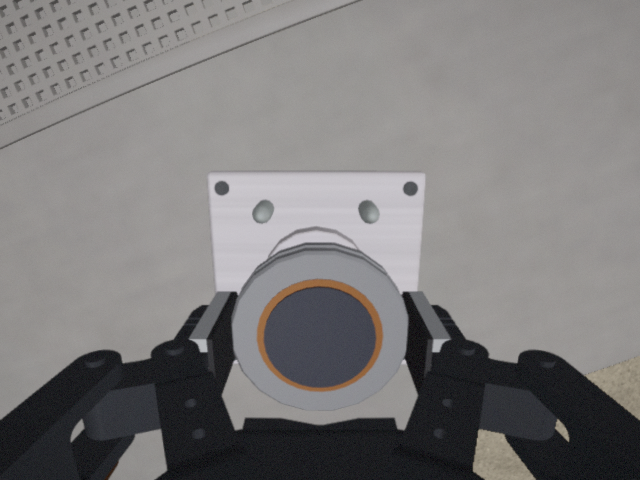

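The nest is square with the view. Its centre column is about 316.5 against 320 for the plate. I'll work out the residual offset in tool axes.

```bash
python3 - <<'E'
from h import *
for Z in(.2094,.2125):
    c=cam('wrist',dict(eef_pos=[0,0,Z],orientation=[1,0,0,0]))  # tool x=+x, tool y=-y
    f=lambda u,v,z:(onz(c,u,v,z)*[1000,-1000,1000]).round(1)
    print('holes',f(222,188,.006),f(410.5,188,.006),'hole-> nest x', f(316,188,.006)[0]-41)
    print('pins top', f(263.5,209,.021),f(369,209,.021),'->',f(316,209,.021)[0]-31.95)
    print('seat far', f(317,228,.014),'->',f(317,228,.014)[0]-24)
    zt=Z-.1525
    print('plate wafer',f(320,334.5,zt), 'rim bottom edges', f(233,327,zt-.0015),f(408,327,zt-.0015))
E
```

```text
holes [ 41.8 -40.4   6. ] [41.8 39.4  6. ] hole-> nest x 0.7000000000000028
pins top [ 35.8 -21.   21. ] [35.8 20.2 21. ] -> 3.849999999999998
seat far [26.3 -0.2 14. ] -> 2.3000000000000007
plate wafer [ 1.1  1.  56.9] rim bottom edges [  2.9 -28.   55.4] [ 2.9 30.3 55.4]
holes [ 41.3 -41.2   6. ] [41.3 40.1  6. ] hole-> nest x 0.20000000000000284
pins top [ 35.1 -21.5  21. ] [35.1 20.6 21. ] -> 3.150000000000002
seat far [25.5 -0.2 14. ] -> 1.5
plate wafer [ 1.1  1.  60. ] rim bottom edges [  2.9 -28.   58.5] [ 2.9 30.3 58.5]
```

servo_tool(
  xyz=[
    [0.5, -1.3, 8],
    [0, 0, 7],
    [0, 0, 3],
    [0, 0, 0],
    [0, 0, 0],
  ],
  roll=[0, 0, 0, 0, 0],
)

```text
t: 26.8
eef_pos: [0.4416, -0.333, 0.196]
orientation: [0.985, -0.171, -0.0, -0.0]
force: [0.2, -0.4, -2.5]
grip_width: 0.0598
```

```bash
python3 v.py m3 390 490 320 400
```

```text
26.8 [ 0.44157773 -0.33297209  0.19595554]
[-0.4  0.6 -2.3] 0.05978051328824186
```

View pics/v_m3.png

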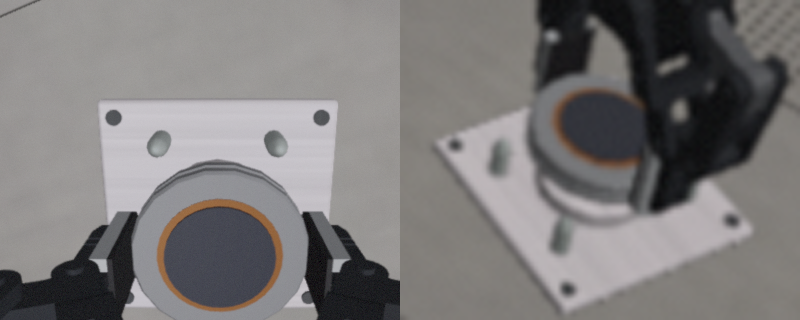

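servo_tool(
  xyz=[
    [0, -0.8, 3],
    [0, 0, 4],
    [0, 0, 3],
    [0, 0, 1.5],
    [0, 0, 1],
    [0, 0, 0],
    [0, 0, 0],
  ],
  roll=[0, 0, 0, 0, 0, 0, 0],
)

```text
t: 27.6
eef_pos: [0.4419, -0.3322, 0.1837]
orientation: [0.985, -0.171, 0.0, 0.0]
force: [1.6, -0.0, -2.9]
grip_width: 0.0595
```

```bash
python3 v.py m4 390 490 320 400
```

```text
27.6 [ 0.44190032 -0.33224869  0.18367405]
[ 0.5  0.8 -3. ] 0.05949394394206692
```

View pics/v_m4.png

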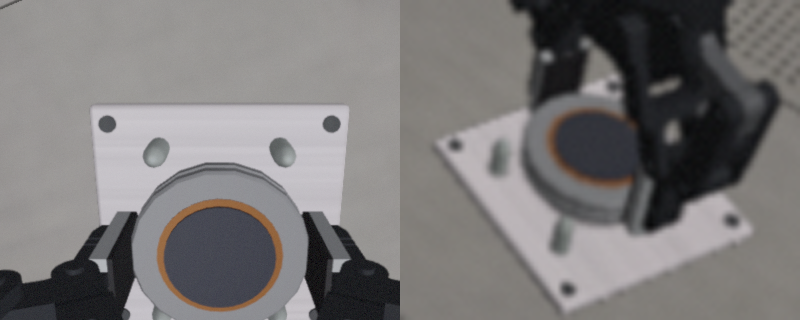

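servo_tool(
  xyz=[
    [0, 0, 1],
    [0, 0, 1],
    [0, 0, 0.7],
    [0, 0, 0],
    [0, 0, 0],
  ],
  roll=[0, 0, 0, 0, 0],
)

```text
t: 28.2
eef_pos: [0.4419, -0.3322, 0.181]
orientation: [0.985, -0.171, 0.0, -0.0]
force: [-0.7, 0.7, -1.5]
grip_width: 0.0597
```

servo_tool(
  xyz=[
    [0, 0, 0.7],
    [0, 0, 0.6],
    [0, 0, 0],
    [0, 0, 0],
  ],
  roll=[0, 0, 0, 0],
)

```text
t: 28.6
eef_pos: [0.4419, -0.3322, 0.1809]
orientation: [0.985, -0.171, 0.0, 0.0]
force: [-3.7, 2.9, 6.5]
grip_width: 0.0591
```

```bash
python3 v.py m5 390 490 320 400
```

```text
28.6 [ 0.44190287 -0.33222049  0.18094491]
[-4.   4.   6.3] 0.05913851272045703
```

View pics/w_m5.png

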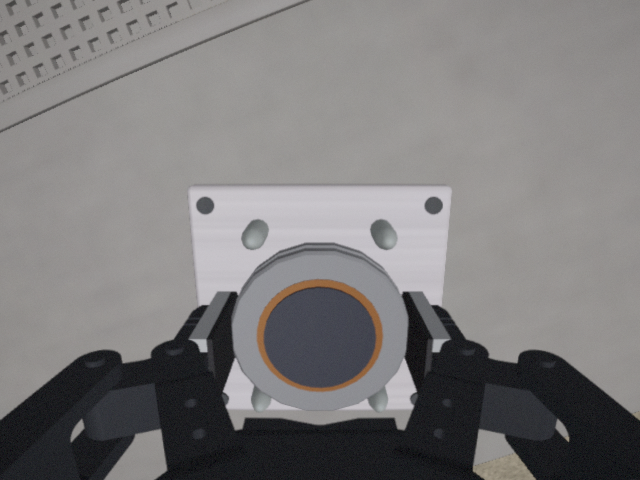

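Contact at exactly 10.0 mm below the pick height, with the plate centred between the pins (pin midpoint column 319.5, plate 320). I'll release.

servo_tool(
  xyz=[
    [0, 0, -0.8],
    [0, 0, 0],
    [0, 0, 0],
    [0, 0, 0],
    [0, 0, -15],
    [0, 0, -30],
    [0, 0, -45],
    [0, 0, -45],
    [0, 0, 0],
    [0, 0, 0],
  ],
  roll=[0, 0, 0, 0, 0, 0, 0, 0, 0, 0],
  grip=85,
)

```text
t: 29.7
eef_pos: [0.442, -0.3323, 0.3183]
orientation: [0.985, -0.171, 0.002, 0.001]
force: [-0.0, 1.0, -0.9]
grip_width: 0.0851
```

```bash
python3 v.py m6 370 510 310 422; python3 - <<'E'
from h import *
save('topF',eyes.grab_frame('top'))
E
```

```text
29.7 [ 0.44202948 -0.33233989  0.31833558]
[ 0.2  0.1 -0.8] 0.0848944541774847
```

View pics/v_m6.png

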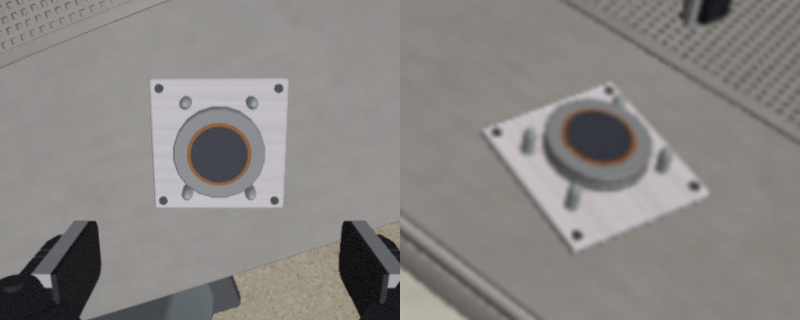

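View pics/topF.png

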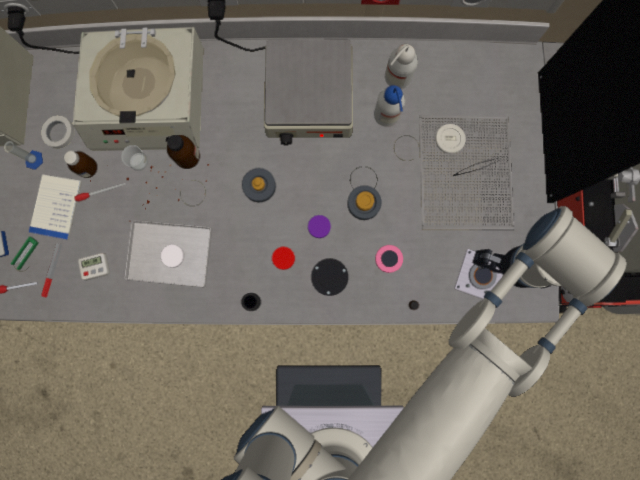

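View pics/w_m6.png

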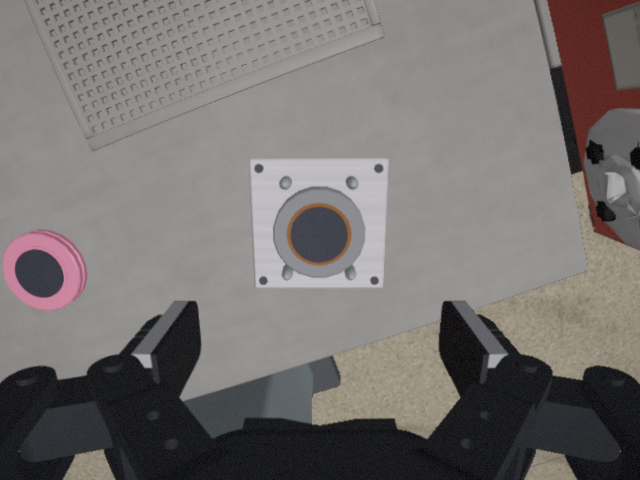

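I'll do one numeric check of the plate centre against the nest before handing in.

```bash
python3 - <<'E'
from blk import *
c,im=load('m6')
h=[(259,168),(378.5,168),(374.5,280.5),(263.5,280.5)]
H=np.array([onz(c,*p,.006) for p in h]);n=H.mean(0);print('nest',n)
hs=cv2.cvtColor(im,cv2.COLOR_BGR2HSV)
m=((hs[...,2]<110)).astype(np.uint8);m[:,:285]=0;m[:,355:]=0;m[:195]=0;m[272:]=0
k=max(cv2.findContours(m,0,1)[0],key=cv2.contourArea);(x,y),ax,_=cv2.fitEllipse(k);print(x,y,ax)
for zz in(.0275,.035): print('plate',onz(c,x,y,zz),(onz(c,x,y,zz)-n)[:2]*1000)
cv2.imwrite('pics/fin.png',cv2.resize(im[150:300,240:400],None,fx=4,fy=4,interpolation=cv2.INTER_CUBIC))
E
```

```text
nest [ 0.44054012 -0.33306581  0.006     ]
318.69622802734375 234.2529754638672 (54.823604583740234, 56.55165100097656)
plate [ 0.44056414 -0.33288372  0.0275    ] [0.02402312 0.18209489]
plate [ 0.44246797 -0.33355445  0.035     ] [ 1.92785554 -0.48863436]
```

View pics/fin.png

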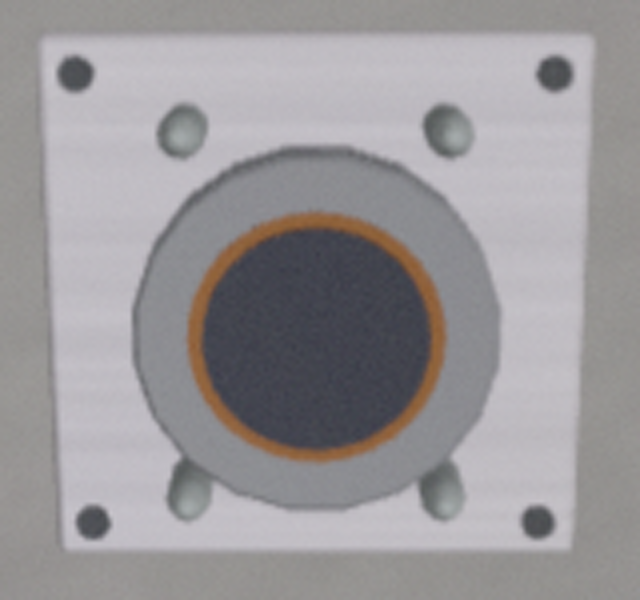

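```bash
python3 -c "
from station import env,read_state
print(env.hand_in(),read_state()['t'])"
```

```text
the job is handed in; nothing more can be done
the job is handed in; nothing more can be done
```

The press stack is apart from the top down and the job is handed in. It took about 30 s of robot time, and everything was let go.

- **Weights:** The small weight stands upright in the narrow well and the large one in the wide well. Both sit centrally in the close views after release. The large weight came down 35.5 mm from pick to contact, exactly what resting on the well floor needs. The small weight showed contact force when lowered.
- **Press plate:** It lies flat near the middle of the steel tray. Its drop was 35.7 mm against the 35.5 mm needed.
- **Mounting plate:** It sits wafer up on the nest's seat between the four pins. The last view puts its centre about 0.2 mm from the nest's centre, and its height change matched the seat at 10.0 mm.
- **Bystanders:** In the final top picture the loupe and vial appear at the same pixels as at the start.

No final check failed. During the work:
- The pose readings scattered by up to about 2 mm from the commanded positions, with height off by up to about 4–5 mm at worst. For sideways aim I used the commanded poses and the pictures. Seating I judged from measured height changes and contact force.
- The top and wrist cameras differed by about 4 mm on the wide block's x position. I used the wrist value, and the weight went in centred.

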